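Set the travel stop of the wafer stage

ROBOT

A 6-joint arm with a two-finger parallel gripper is mounted at the origin on the work surface. World frame = base frame: x ahead of the robot, y to its left, z up, the work surface at z = 0. Lengths are in mm, angles in rad, forces in N, time in s.
With the tool pointing down it reaches from about 350 to 775 mm from the base axis. Payload 7.3 kg.
Tool frame: the origin (TCP) lies midway between the tips of the shut fingers; the grasp point (between the pads) lies 19 mm behind it; z points along the fingers, y is the line along which they close (so a half turn about z gives the same grasp; the last joint's range is limited). The gripper opens to 92 mm and grips with 3 to 60 N. Pads are 19 mm wide; open, the fingers measure 130 mm over their backs; the gripper's body (75 mm by 190 mm) begins 47 mm behind the grasp point.
Start: joints at [-1.387, 0.342, 1.524, -0, 1.275, -0.146], TCP at [170.046, -496.718, 226.741] pointing down, gripper open.
Joint ranges: [-2.53, 2.53], [-0.77, 2.02], [0.04, 2.7], [-1, 4.14], [0.28, 2.66], [-3.11, 3.11]. Speed limits (rad/s): [2.57, 2.57, 3.14, 3.14, 3.14, 3.14].

INTERFACE

Orientations are given as [roll, pitch, yaw] about the fixed x, y, z axes, in that order (R = Rz(yaw) Ry(pitch) Rx(roll)).
In Python, from plant import * gives the robot as it stands.
- The arm moves only by the tool step_arm, never from a script. Its argument "deltas" is one flat list of numbers, 5 for each row, row after row: the shift along the world's x, y, z in mm, then the turn about the world's z in degrees, then the finger opening in mm, from 0 to 91.8. In form: [tx, ty, tz, turn, gripper, tx, ty, tz, turn, gripper, ...]. A call has exactly 10 rows; each row shifts and turns the commanded pose from where the row before left it; what a row does not reach is not made up. A row lasts 1/8 s, in which the tool goes at most 62.5 mm and 10.7 degrees, less where a joint would pass 70% of its speed; a pose out of reach is approached as far as the arm can. A call is refused whole if a number of a shift passes 62.5 or a number of a turn 10.7, either way. A call with a gripper value outside its range is refused whole. The fingers move at their own pace and stop on an object; the grip force is fixed at half the most. Time passes only in rows, so rows that do not move let the fingers close, or fill a call up. It gives the time, the measured TCP pose, the force, the opening and the grip force at its end, in the units of the state.
- get_obs(): the state, without advancing time (a new reading comes with each control period).
- capture(name): name is "scene" or "top" or "wrist"; returns the picture (400x640x3 uint8, red, green, blue); there is no depth.
- camera_params(name): a dict with "mtx" (3x3 intrinsics, pixels), "rvec" (rotation vector, rad) and "tvec" (3), from world to camera coordinates, as OpenCV has them. Camera axes: x right, y down, z forward; pixel columns grow to the right and rows downward; lengths in mm; the calibration is good to about 2 mm. A picture is of the moment at which its call begins: read the wrist's pose just before it. camera_params takes no time and is no camera call; for the wrist camera it gives the pose at the moment of the call.
- close_job(): hands the job in; it is judged then, once.
The state is a dict: "time": time; "joint_positions": joint angles; "dq": joint speeds; "tau": joint torques, N m; "tool_pos": TCP position; "tcp_rot": TCP orientation; "contact_force": force on the tool from outside, world axes, zero at the start; "moment": the same for the moment, N m; "grip_width": finger opening in mm; "finger_force": force on a finger pad.
Only numpy, scipy, OpenCV 4.12 (cv2) and the standard library are available. Lean on these libraries where they do the work, as an engineer would, in place of code of your own. Each camera call takes 0.05 s, during which the arm holds its last target. There are 200 camera calls.

TASK

Set the travel stop of the wafer stage for where the chuck carriage stands now: loosen the red wing screw of the stop collar, slide the collar along its shaft until it just rests against the carriage without shifting the carriage, and tighten the screw firmly again with the collar still against it. Leave the loose things on the bench and the stage where they lie.

Things in the scene. Friction and masses are not known exactly. Their poses are not given: they have to be found in the camera images.
- stage: Black wafer-stage frame, fixed: base plate 220 x 440 x 15 mm, two guide shafts along its y between end blocks (y = +-190 to 220, to 115 mm high). Over the front shaft, 265 to 285 mm up, runs a microscope bridge bar (x = -65 to -45): a hand held upright over the wing hits it, so come in leaning to the front. Origin: centre of the plate's underside; x away from the front, z up.
- shaft: Front guide shaft, steel, 20 mm diameter, level, along its y axis (the stage's y), fixed in the stage at x = -55 mm, 90 mm high. Origin: on its axis at mid-length. It is keyed: the collar slides on it but cannot swing round.
- collar: Steel stop collar on the front shaft, 50 mm diameter, 28 mm long. Origin: on the shaft axis at mid-length; axes as the stage's. Slides only along y, 45 to 185 mm of free way towards +y to the carriage. Clamped firmly it holds against 25 N; with the screw loose about 1.5 N moves it. Easily moved by holding the wing, and nudged when the loose wing is turned off-centre.
- collar_face (a point): Point on the shaft axis in the collar's +y end face, the face that shall meet the carriage (14 mm from the collar's origin). Axes as the stage's.
- carriage: Aluminium chuck carriage on both shafts, 110 mm long in y, with a round 100 mm vacuum chuck on top; on the front shaft its bearing block is 40 x 40 mm. Origin: midway between the shafts, at shaft height, mid-length. Not locked: it slides along y when pushed with more than about 9 N.
- carriage_face (a point): Point on the front shaft's axis in the carriage's -y face, which the collar shall touch. Axes as the stage's.
- wing (a point): Centre of the red wing on the collar's screw: bar 64 long (x), 11 thick (y), 22 mm deep (z), 66 mm off the shaft axis. z: screw axis, outwards, leaning 28 degrees from vertical to the stage's -x (front). Right-hand thread: counter-clockwise seen from outside loosens; 0.3 to 1.5 rad frees it. Turns with 0.25 N m, plus 0.17 per rad once its tip bites; firm is 0.6 rad or more past the bite.
- gauge_block: Bystander, loose: steel setting block 30 x 70 x 14 mm lying on the stage's base plate between the shafts. Origin: centre of its underside.
- spare_collar: Bystander, loose: spare steel collar 50 mm diameter, 22 mm high, lying on the bench before the stage. Origin: centre of its underside.
- driver: Bystander, loose: yellow-handled screwdriver lying on the bench before the stage, along its x. Origin: under its middle.
- tweezers: Bystander, loose: wafer tweezers 125 x 10 x 10 mm with blue grip, lying on the bench before the stage. Origin: centre of the underside.
- bottle: Bystander, loose: white bottle, 64 mm diameter, 150 mm high, standing beside the stage. Origin: centre of its foot.
- shipper: Bystander, loose: round white wafer box, 126 mm diameter, 32 mm high, beside the stage. Origin: centre of its underside.
- mask_box: Bystander, loose: flat amber mask box 130 x 130 x 26 mm beside the stage. Origin: centre of its underside.

How it is judged:
By the outcome, as a careful person would: the job done as asked, in the order asked, and still so for the second after the job is handed in, with the robot touching nothing.
It also fails if it takes over 51 s, if anything falls off the work surface, if the arm or the gripper's body presses on something with over 40 N, if the wrist force passes 120 N, or if a joint passes its speed limit or range.

## Working session

There is one attempt and no reset: what is moved stays moved. The work goes in short steps, Python scripts to look and compute and a tool call to move; the robot and the scene stay as the last step left them, time stands still between calls to the robot, and variables do not carry over. Pictures are saved under pics/ and viewed, at most 10 in all, crops included, and the job is handed in when it is done.

Besides the shell and the picture viewer there is one more tool, called after "Emit:" as name(argument=value, ...) on one line, values as JSON. step_arm: Moves the arm, as the interface text tells. Its arguments: {"type":"object","properties":{"deltas":{"type":"array","items":{"type":"number"}}},"required":["deltas"]}

```bash
mkdir -p pics; python3 - <<'E'
from plant import *
import cv2,numpy as np
for n in ["scene","top"]:
    p=camera_params(n);im=capture(n)
    cv2.imwrite(f"pics/{n}0.png",im[:,:,::-1])
    print(n,p)
o=get_obs();print({k:o[k] for k in o})
E
```

```text
scene {'mtx': array([[372.43606907,   0.        , 320.06679764],
       [  0.        , 372.43606907, 201.01637388],
       [  0.        ,   0.        ,   1.        ]]), 'rvec': array([ 2.39893923,  0.57115124, -0.19195088]), 'tvec': array([-478.43592136, -137.56123437, 1474.14556226])}
top {'mtx': array([[375.45056557,   0.        , 325.87821745],
       [  0.        , 375.45056557, 199.41846049],
       [  0.        ,   0.        ,   1.        ]]), 'rvec': array([ 2.1716093 , -2.1214116 ,  0.19573304]), 'tvec': array([ -21.77088992,  579.60779538, 1038.39249374])}
{'time': 0.1, 'joint_positions': array([-1.38703054e+00,  3.42647419e-01,  1.52486889e+00, -1.20724403e-05,
        1.27541254e+00, -1.45996168e-01]), 'dq': array([ 0.0019082 , -0.00208615, -0.00138227,  0.00080915,  0.00028693,
       -0.00012058]), 'tau': array([ 1.69217004e-03, -4.32003415e+01, -2.44695014e+01,  7.19408761e-02,
        5.26176731e-02, -5.01894726e-05]), 'tool_pos': array([ 169.96039643, -496.36489927,  226.13574333]), 'tcp_rot': array([-3.14026899e+00, -1.82965128e-04,  3.29765357e-01]), 'contact_force': array([ 0.02573726,  0.18333078, -0.19386221]), 'moment': array([-0.00826983,  0.03480504, -0.00632808]), 'finger_force': 0.0, 'grip_width': 91.9620072789278}
```

View pics/scene0.png

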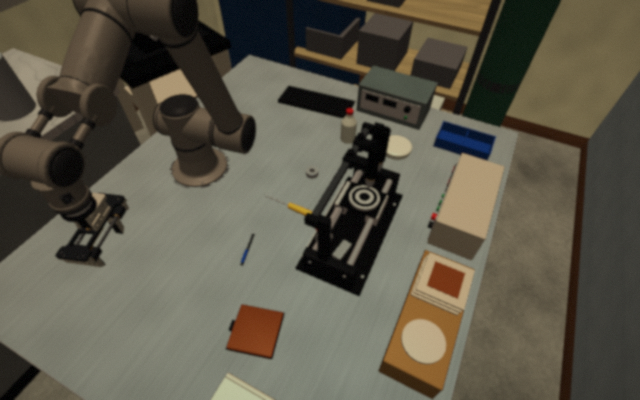

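View pics/top0.png

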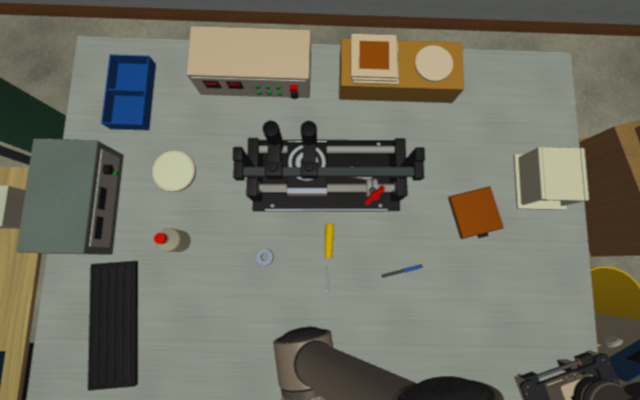

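The scene view shows the stage at about (350,210) and the gripper at about (90,230). In the top view the red wing is at (374,195), with its front end turned left towards +y. The carriage and chuck are near (307,165), with the bearing block at about (307,187). I'll zoom in on the stage and the gripper.

```bash
cat > h.py <<'E'
from plant import *
import cv2,numpy as np
def cam(n):
    p=camera_params(n);R=cv2.Rodrigues(np.array(p["rvec"]))[0];return p["mtx"],R,np.array(p["tvec"])
def ray(c,uv):
    K,R,t=c;d=R.T@np.linalg.inv(K)@np.array([uv[0],uv[1],1.]);return -R.T@t,d/np.linalg.norm(d)
def plane(c,uv,z):
    o,d=ray(c,uv);return o+d*(z-o[2])/d[2]
def proj(c,P):
    K,R,t=c;q=K@(R@np.array(P,float)+t);return q[:2]/q[2]
def tri(r1,r2):
    (o1,d1),(o2,d2)=r1,r2;s=np.linalg.lstsq(np.c_[d1,-d2],o2-o1,rcond=None)[0]
    a,b=o1+s[0]*d1,o2+s[1]*d2;return (a+b)/2,np.linalg.norm(a-b)
def red(im):
    h=cv2.cvtColor(im,cv2.COLOR_RGB2HSV);m=((h[...,0]<8)|(h[...,0]>172))&(h[...,1]>170)&(h[...,2]>90);return m.astype(np.uint8)
E
python3 - <<'E'
from h import *
T=cv2.imread("pics/top0.png");S=cv2.imread("pics/scene0.png")
a=cv2.resize(T[110:220,225:435],None,fx=3.8,fy=3.8,interpolation=cv2.INTER_CUBIC)[:300]
a=cv2.resize(T[115:220,228:430],(800,416),interpolation=cv2.INTER_CUBIC)
b=cv2.resize(S[180:280,40:140],(180,180),interpolation=cv2.INTER_CUBIC)
b2=cv2.resize(T[310:400,480:640],(320,180),interpolation=cv2.INTER_CUBIC)
w=cv2.resize(capture("wrist")[:,:,::-1],(288,180))
cv2.imwrite("pics/c1.png",np.vstack([a,np.hstack([b,b2,w,np.zeros((180,12,3),np.uint8)])]))
ct,cs=cam("top"),cam("scene")
for n,im in(("top",T),("scene",S)):
    m=red(im[:,:,::-1]);k,l,st,ce=cv2.connectedComponentsWithStats(m)
    for i in range(1,k):
        if st[i,4]>8: print(n,st[i],ce[i])
E
```

```text
top [207  83   9   2  13] [211.46153846  83.30769231]
top [290  84   7   7  42] [293.11904762  86.78571429]
top [365 186  19  19 147] [374.21088435 195.3537415 ]
top [154 233  12  11  98] [159.57142857 237.91836735]
scene [346 108   7   6  29] [349.31034483 110.27586207]
scene [432 214   4   5  16] [433.5 216. ]
```

View pics/c1.png

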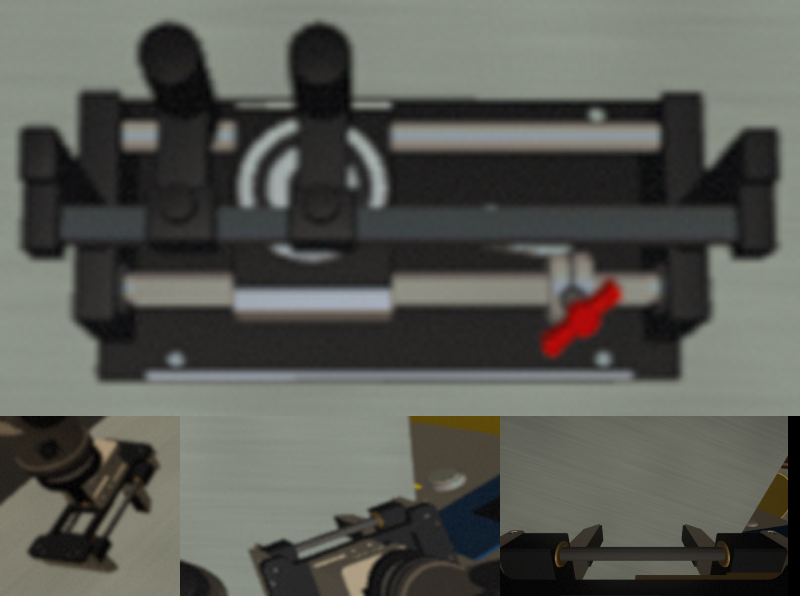

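The crop shows the carriage's -y face at crop x≈391 and the collar at crop x≈550-592. The wing runs from (548,347) to (615,290), turned about 45° clockwise. Next I'll compute metric positions.

```bash
python3 - <<'E'
from h import *
T=cv2.imread("pics/top0.png");ct=cam("top")
f=202/800
P=lambda u,v,z:plane(ct,(228+(u+.5)*f-.5,115+(v+.5)*105/416-.5),z)
print("cam",ray(ct,(0,0))[0])
# shaft lines via gray: rows profile in columns
g=cv2.cvtColor(T,cv2.COLOR_BGR2GRAY).astype(float)
def line(us,v0,v1):
    out=[]
    for u in us:
        c=g[v0:v1,u]-60;c[c<0]=0
        out.append((c*np.arange(v0,v1)).sum()/c.sum())
    return np.polyfit(us,out,1)
us=[*range(264,284),*range(332,362)]
L=line(us,180,196)
for u in(265,360):print("front shaft",plane(ct,(u,np.polyval(L,u)),90))
us=list(range(330,390))
Lb=line(us,142,158)
for u in(332,388):print("back shaft",plane(ct,(u,np.polyval(Lb,u)),90))
print("plate corners",P(98,380,15),P(680,380,15))
print("block in",P(122,290,90),P(660,290,90))
print("block top outer L/R",P(76,300,115),P(710,300,115))
print("bear block L,R top",P(234,287,110),P(391,287,110), "mid axis",P(391,270,100))
print("collar L,R",P(550,275,112),P(592,275,112))
m=red(T[:,:,::-1]);m[:180]=0;m[215:]=0;m[:,:360]=0;m[:,390:]=0
v,u=np.nonzero(m);q=np.c_[u,v];c=q.mean(0);w,V=np.linalg.eigh(np.cov((q-c).T));d=V[:,1]
e=(q-c)@d
print("wing c",plane(ct,c,148),"ends",plane(ct,c+d*e.min(),148),plane(ct,c+d*e.max(),148))
E
```

```text
cam [ 405.34187369   12.01267099 1118.13764821]
front shaft [600.97780998 162.44307725  90.        ]
front shaft [ 608.61646107 -102.04862283   90.        ]
back shaft [718.32779074 -21.64609635  90.        ]
back shaft [ 723.63624525 -181.17205215   90.        ]
plate corners [546.4798834 207.3103119  15.       ] [ 557.16716621 -228.13495489   15.        ]
block in [600.85201537 180.63669298  90.        ] [ 610.67818822 -198.24042835   90.        ]
block top outer L/R [588.34058819 207.47797733 115.        ] [ 599.5590903  -227.70193739  115.        ]
bear block L,R top [601.14441825 100.60137393 110.        ] [603.95531496  -7.58556267 110.        ] mid axis [618.02067362  -7.52140645 100.        ]
collar L,R [ 614.87314164 -117.39054184  112.        ] [ 615.63606415 -146.54353286  112.        ]
wing c [ 577.53693589 -133.21838615  148.        ] ends [ 599.59971152 -157.30985395  148.        ] [ 555.92158174 -109.61548064  148.        ]
```

Emit:
step_arm(deltas=[37,38,0,-1.73,70,37,38,0,-1.73,70,37,38,0,-1.73,70,37,38,0,-1.73,70,37,38,0,-1.73,70,37,38,0,-1.73,70,37,38,0,-1.73,70,37,38,0,-1.73,70,37,38,0,-1.73,70,37,38,0,-1.73,70])

```text
time: 1.4
tool_pos: [541.0, -115.3, 226.5]
tcp_rot: [3.141, 0.0, 0.027]
contact_force: [-0.0, -1.3, -0.3]
grip_width: 70.2
finger_force: 0.0
```

```bash
python3 - <<'E'
from h import *
w=capture("wrist");t=capture("top");s=capture("scene")
cv2.imwrite("pics/w1.png",w[:,:,::-1])
z=lambda im,a,b,c,d:cv2.resize(im[a:b,c:d],(400,300),interpolation=cv2.INTER_CUBIC)
o=np.vstack([cv2.resize(w,(480,300)),]) 
o=np.hstack([o,np.zeros((300,320,3),np.uint8)]);o2=np.hstack([z(t,115,265,290,490),z(s,150,300,230,430)])
cv2.imwrite("pics/c2.png",np.vstack([o,o2])[:,:,::-1])
E
```

```text
(no output)
```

View pics/c2.png

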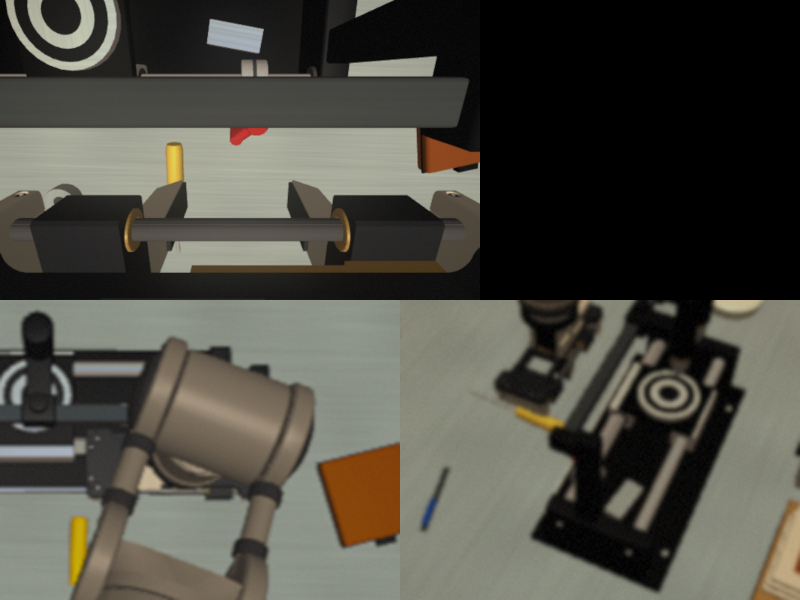

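The picture shows the red wing just beyond the bridge bar at about (250,133) in the wrist view. The finger gap is centred a little to its left. Descending in front of it.

Emit:
step_arm(deltas=[0,0,-21,0,70,0,0,-21,0,70,0,0,-21,0,70,0,0,-21,0,70,0,0,-21,0,70,5,1,-1,0,60,5,1,0,0,60,5,1,0,0,60,1,0,0,0,60,0,0,0,0,60])

```text
time: 2.8
tool_pos: [556.2, -113.7, 121.0]
tcp_rot: [3.141, -0.0, 0.028]
contact_force: [-0.9, 0.3, -0.3]
grip_width: 59.7
finger_force: 0.0
```

```bash
python3 - <<'E'
from h import *
w=capture("wrist");cv2.imwrite("pics/w2.png",w[:,:,::-1]);print(get_obs()["contact_force"])
E
```

```text
[-1.16461299 -0.66515456 -0.09593386]
```

View pics/w2.png

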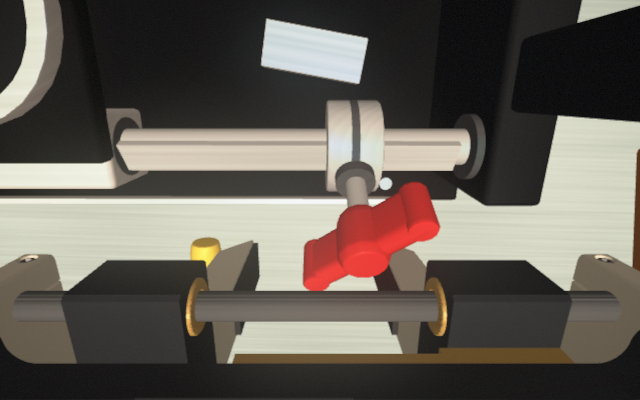

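The wrist view is clear: the wing's front tip at (312,270) lies between the fingers, and the hub is at (362,240). The collar spans px 327-383 and the carriage face is at about px 113-140. Now pushing the tip towards -y with the left finger to loosen.

Emit:
step_arm(deltas=[0,-6,0,0,60,0,-6,0,0,60,0,-6,0,0,60,0,-2,0,0,60,0,-2,0,0,60,-1,-2,0,0,60,-1,-2,0,0,60,-1,-2,0,0,60,-1,-2,0,0,60,-1,-2,0,0,60])

```text
time: 4.1
tool_pos: [550.0, -143.1, 119.2]
tcp_rot: [-3.137, 0.003, 0.029]
contact_force: [1.0, 10.0, -6.0]
grip_width: 60.0
finger_force: 4.6
```

```bash
cat >> h.py <<'E'
def snap(f=None):
    w=capture("wrist");o=get_obs();m=red(w);m[330:]=0
    v,u=np.nonzero(m);q=np.c_[u,v];c=q.mean(0);wd,V=np.linalg.eigh(np.cov((q-c).T));d=V[:,1]*np.sign(V[0,1])
    print("F",o["contact_force"].round(1),"M",o["moment"].round(2),"tcp",o["tool_pos"].round(1),"w",round(o["grip_width"],1),"ff",round(o["finger_force"],1))
    print("wing c",c.round(1),"imgangle",np.degrees(np.arctan2(-d[1],d[0])).round(1),"n",len(q))
    # bright collar/shaft row profile
    return w
E
python3 - <<'E'
from h import *
w=snap();cv2.imwrite("pics/w3.png",w[:,:,::-1])
a=red(cv2.imread("pics/w2.png")[:,:,::-1]);a[330:]=0
v,u=np.nonzero(a);q=np.c_[u,v];wd,V=np.linalg.eigh(np.cov(q.T));d=V[:,1]*np.sign(V[0,1]);print("before",q.mean(0),np.degrees(np.arctan2(-d[1],d[0])))
E
```

```text
F [ 1.2  8.9 -5.8] M [ 1.2  -0.1  -0.01] tcp [ 549.8 -143.3  119.2] w 60.1 ff 4.4
wing c [298.  221.4] imgangle 54.1 n 5932
before [374.42348247 236.97135936] 33.56831005186307
```

View pics/w3.png

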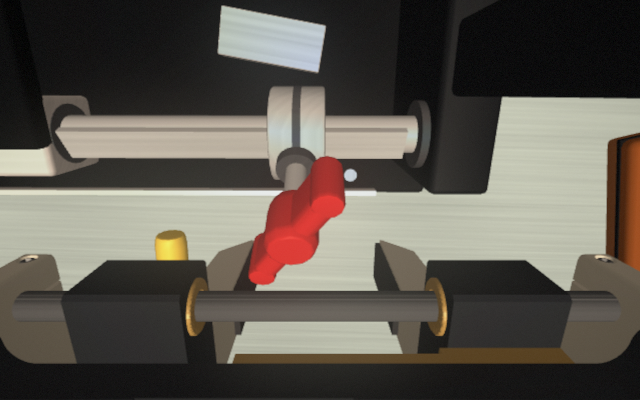

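The picture shows the wing turned from 34° to 54° in the image, with the left finger on its tip. Continuing.

Emit:
step_arm(deltas=[-1,-2,0,0,60,-1,-2,0,0,60,-1,-2,0,0,60,0,-2,0,0,60,0,-2,0,0,60,0,-1,0,0,60,0,-1,0,0,60,0,-1,0,0,60,0,-1,0,0,60,0,-1,0,0,60])

```text
time: 5.4
tool_pos: [545.7, -157.5, 118.4]
tcp_rot: [-3.136, 0.007, 0.029]
contact_force: [-1.4, 10.1, -6.9]
grip_width: 60.2
finger_force: 4.9
```

```bash
python3 - <<'E'
from h import *
w=snap();cv2.imwrite("pics/w4.png",w[:,:,::-1])
E
```

```text
F [-1.7  9.6 -7.2] M [1.36 0.3  0.1 ] tcp [ 545.7 -157.6  118.5] w 59.9 ff 4.9
wing c [270.8 209.7] imgangle 79.1 n 5236
```

View pics/w4.png

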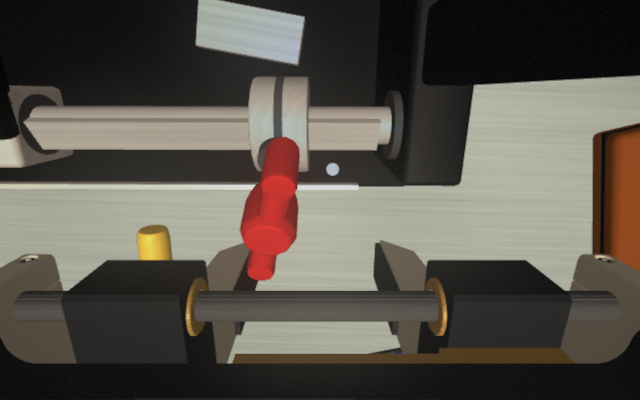

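The wing is now nearly square to the shaft (79° in the image). The collar looks unmoved, so I'll keep turning and check the collar position numerically.

Emit:
step_arm(deltas=[0,-1,0,0,60,0,-1,0,0,60,0,-1,0,0,60,0,-1,0,0,60,0,-1,0,0,60,0,-1,0,0,60,0,-1,0,0,60,0,-1,0,0,60,0,0,0,0,60,0,0,0,0,60])

```text
time: 6.7
tool_pos: [545.9, -165.8, 118.6]
tcp_rot: [-3.136, 0.006, 0.029]
contact_force: [-0.9, 8.1, -6.8]
grip_width: 59.6
finger_force: 4.4
```

```bash
python3 - <<'E'
from h import *
w=snap();cv2.imwrite("pics/w5.png",w[:,:,::-1])
K,R,t=cam("wrist");C=-R.T@t;tn=get_obs()["tool_pos"]
for nm,tp,px in (("w2",(556.2,-113.7,121),(355,130)),("w3",(549.9,-143.2,119.2),(296.5,118)),("w4",(545.7,-157.5,118.4),(278.5,108))):
    C2=C+np.array(tp)-tn;print(nm,plane((K,R,-R@C2),px,115))
# collar edges now: bright row profile
g=cv2.cvtColor(w,cv2.COLOR_RGB2GRAY)
for r in (82,90,98):print(r,[int(i) for i in np.nonzero(np.abs(np.diff(g[r,200:420].astype(int)))>25)[0]+200])
E
```

```text
F [-1.1  9.3 -6.6] M [1.25 0.26 0.08] tcp [ 545.9 -165.7  118.6] w 60.3 ff 4.5
wing c [270.7 209.2] imgangle 79.5 n 5254
w2 [ 621.54248291 -129.65779548  115.        ]
w3 [ 620.14271918 -131.3925789   115.        ]
w4 [ 620.23902131 -137.42430362  115.        ]
82 [250, 251, 274, 282]
90 [248, 249, 273, 281, 282, 306]
98 [248, 249, 272, 273, 281, 306]
```

The wing is now stationary relative to the collar and the collar slides, so it is nearly free but still drags at about 9 N. I'll grip the wing and twist it counter-clockwise as a couple.

Emit:
step_arm(deltas=[0,8,0,0,60,2,8,0,0,50,2,8,0,0,40,2,0,0,0,30,0,0,0,0,10,0,0,0,0,4,0,0,0,0,4,0,0,0,0,4,0,-1,0,3,4,0,-1,0,3,4])

```text
time: 8.0
tool_pos: [553.7, -147.0, 120.5]
tcp_rot: [3.141, 0.001, 0.134]
contact_force: [-1.5, 1.4, -1.6]
grip_width: 12.1
finger_force: 29.9
```

```bash
python3 - <<'E'
from h import *
w=snap();cv2.imwrite("pics/w6.png",w[:,:,::-1])
E
```

```text
F [-2.3  0.9 -1.4] M [ 0.17  0.13 -0.31] tcp [ 553.7 -147.2  120.5] w 11.6 ff 29.8
wing c [328.9 227.5] imgangle 75.9 n 4756
```

View pics/w6.png

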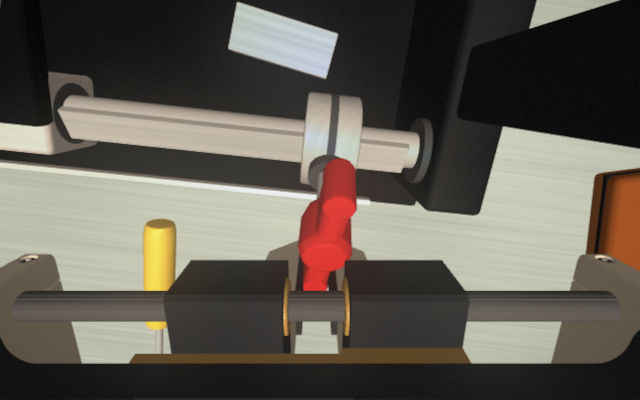

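Gripped, with a couple of 0.31 N·m and little net force. Twisting further about the hub.

Emit:
step_arm(deltas=[0,-1.2,0,3,4,0,-1.2,0,3,4,0,-1.2,0,3,4,0.5,-1.2,0,3,4,0,0,0,0,4,0,0,0,0,4,0,0,0,0,4,0,0,0,0,4,0,0,0,0,4,0,0,0,0,4])

```text
time: 9.3
tool_pos: [553.9, -152.1, 120.9]
tcp_rot: [3.141, 0.001, 0.34]
contact_force: [-5.4, -0.6, 2.4]
grip_width: 11.9
finger_force: 31.0
```

```bash
python3 - <<'E'
from h import *
w=snap();cv2.imwrite("pics/w7.png",w[:,:,::-1])
E
```

```text
F [-5.  -0.2  2.8] M [-0.41  0.64 -0.4 ] tcp [ 553.9 -152.1  120.9] w 12.5 ff 31.0
wing c [329.8 227.2] imgangle 73.5 n 4710
```

Emit:
step_arm(deltas=[0,1,0,0,4,0,1,0,0,4,0,1,0,0,4,0,1,0,0,4,0,1,0,0,4,-0.1,1,0,0,4,0,1,0,0,4,0,1,0,0,4,0,1,0,0,4,-0.1,1,0,0,4])

```text
time: 10.6
tool_pos: [553.7, -142.6, 120.9]
tcp_rot: [3.14, 0.002, 0.34]
contact_force: [-5.2, -1.0, 2.3]
grip_width: 12.9
finger_force: 31.1
```

```bash
python3 - <<'E'
from h import *
w=snap();cv2.imwrite("pics/w8.png",w[:,:,::-1])
E
```

```text
F [-5.4 -2.1  2.4] M [-0.67  0.68 -0.4 ] tcp [ 553.7 -142.4  120.9] w 12.6 ff 31.1
wing c [330.2 227.5] imgangle 73.3 n 4697
```

The collar now slides at about 1-2 N, so the screw is loose. Measuring the collar and carriage faces along the shaft in the wrist view.

```bash
cat >> h.py <<'E'
def shaftx(y): return 605.6-0.0285*y-0.2
def profile(w,z,dx,ys):
    c=cam("wrist");g=cv2.cvtColor(w,cv2.COLOR_RGB2GRAY).astype(np.float32)
    p=np.array([proj(c,(shaftx(y)+dx,y,z)) for y in ys],np.float32)
    return cv2.remap(cv2.GaussianBlur(g,(3,3),0.7),p[None,:,0],p[None,:,1],cv2.INTER_LINEAR)[0],p
def edges(w,z,dx,y0,y1,th=8):
    ys=np.arange(y0,y1,.5);v,p=profile(w,z,dx,ys);d=np.diff(v);out=[]
    for i in range(1,len(d)-1):
        if abs(d[i])>th and abs(d[i])>=abs(d[i-1]) and abs(d[i])>abs(d[i+1]): out.append((float(ys[i]+.25),int(d[i])))
    return out
E
python3 - <<'E'
from h import *
w=cv2.imread("pics/w8.png")[:,:,::-1].copy()
for z,dx in((100,0),(113,-5),(113,5),(108,-8),(110,-19),(95,-9)):print(z,dx,edges(w,z,dx,-215,30))
E
```

```text
100 0 [(-200.75, 23), (-196.25, -14), (-192.75, 54), (-140.25, -38), (-136.25, 40), (-123.25, -29), (-122.25, 26), (-6.75, -53), (-3.75, 18), (-2.25, -23)]
113 -5 [(-193.75, 19), (-189.75, -13), (-185.25, 27), (-180.75, 20), (-149.75, 11), (-145.75, -28), (-129.25, 30), (-122.75, -31), (-121.75, 30), (-17.25, -50), (-13.25, 18), (-9.75, 19), (26.25, -208)]
113 5 [(-194.25, 21), (-190.25, -15), (-186.75, 65), (-182.25, -18), (-149.75, 20), (-138.25, -42), (-134.25, 48), (-122.75, -33), (-121.25, 11), (-13.75, -51), (-11.75, 20), (-10.75, -28), (26.75, -13)]
108 -8 [(-195.75, 16), (-191.75, -11), (-182.25, 49), (-148.25, -39), (-128.25, 39), (-123.25, -27), (-121.75, 29), (-14.75, -52), (-11.25, 16), (-6.75, 20)]
110 -19 [(-187.25, 23), (-185.75, -26), (-152.25, 30), (-150.75, -17), (-128.25, 12), (-122.75, -21), (27.75, -18)]
95 -9 [(-202.25, 17), (-197.75, -11), (-187.75, 44), (-149.75, -36), (-129.75, 39), (-123.75, -31), (-122.25, 24), (-6.75, -45), (-2.75, 15), (1.25, 18)]
```

Emit:
step_arm(deltas=[-0.2,6,0,0,4,-0.3,12,0,0,4,-0.3,12,0,0,4,-0.4,12,0,0,4,-0.3,12,0,0,4,-0.3,12,0,0,4,-0.4,12,0,0,4,-0.3,12,0,0,4,-0.3,8,0,0,4,-0.1,4,0,0,4])

```text
time: 11.9
tool_pos: [550.9, -40.0, 120.9]
tcp_rot: [3.14, 0.001, 0.34]
contact_force: [-5.1, -1.6, 2.5]
grip_width: 12.2
finger_force: 31.1
```

```bash
python3 - <<'E'
from h import *
w=snap();cv2.imwrite("pics/w9.png",w[:,:,::-1])
for z,dx in((100,0),(103,-5),(108,-8),(110,-19),(95,-9)):print(z,dx,edges(w,z,dx,-60,30))
c=cam("wrist");print(proj(c,(shaftx(-8),-8,100)))
u,v=map(int,proj(c,(shaftx(-12),-12,100)))
cv2.imwrite("pics/w9c.png",cv2.resize(w[max(0,v-75):v+75,max(0,u-100):u+100,::-1],None,fx=4,fy=4,interpolation=cv2.INTER_CUBIC));print(u,v)
E
```

```text
F [-4.7 -0.1  3.2] M [-0.48  0.51 -0.45] tcp [550.9 -39.6 120.9] w 12.2 ff 31.1
wing c [329.8 227.2] imgangle 73.3 n 4817
100 0 [(-37.25, -36), (-33.25, 38), (-20.75, -27), (-19.25, 26), (-6.75, -46), (-4.25, 9)]
103 -5 [(-48.75, 9), (-42.75, -28), (-29.75, 23), (-20.75, -26), (-19.25, 26), (-7.25, -31), (-6.25, 15), (-4.75, -14), (6.25, -8), (8.75, 8)]
108 -8 [(-45.25, -35), (-24.75, 36), (-20.25, -26), (-18.75, 23), (-7.75, -31), (-6.25, 35)]
110 -19 [(-48.25, 9), (-25.75, 8), (-19.75, -19)]
95 -9 [(-47.25, -32), (-26.75, 36), (-20.75, -27), (-19.75, 31), (-7.25, -35), (-5.75, 30)]
[295.66564092 133.03316784]
302 135
```

View pics/w9c.png

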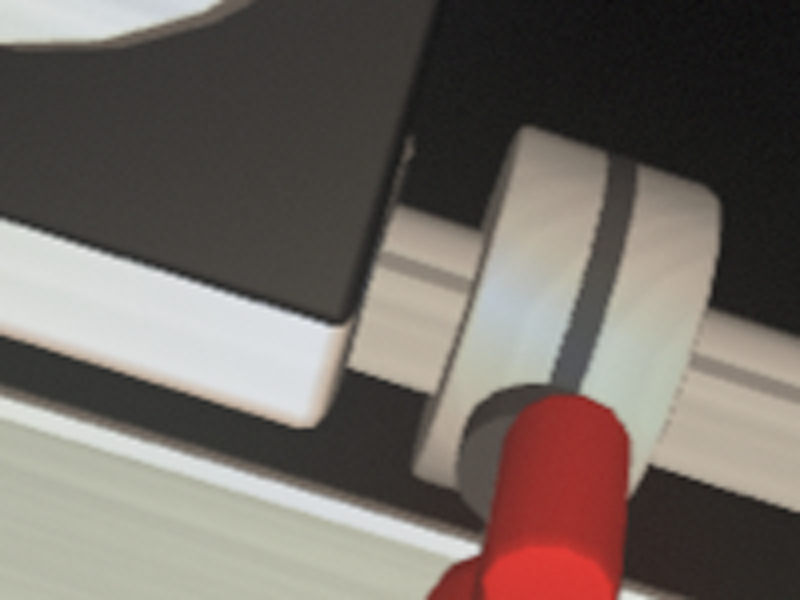

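The crop shows the collar's left rim about 10-12 mm short of the carriage face. Moving 6 mm, then measuring again.

Emit:
step_arm(deltas=[0,1,0,0,4,0,1,0,0,4,0,1,0,0,4,-0.2,1,0,0,4,0,1,0,0,4,0,1,0,0,4,0,0.5,0,0,4,0,0,0,0,4,0,0,0,0,4,0,0,0,0,4])

```text
time: 13.2
tool_pos: [550.8, -33.8, 120.9]
tcp_rot: [3.141, 0.001, 0.34]
contact_force: [-5.1, -1.7, 1.6]
grip_width: 12.4
finger_force: 31.1
```

```bash
python3 - <<'E'
from h import *
w=snap();cv2.imwrite("pics/w10.png",w[:,:,::-1])
for z,dx in((100,0),(103,-5),(108,-8),(95,-9)):print(z,dx,edges(w,z,dx,-40,20))
print(ray(cam("wrist"),(0,0))[0])
E
```

```text
F [-4.8 -1.9  3.1] M [-0.64  0.61 -0.43] tcp [550.8 -33.8 120.9] w 12.5 ff 31.1
wing c [329.8 227.4] imgangle 73.3 n 4781
100 0 [(-31.75, -36), (-27.25, 38), (-14.75, -31), (-13.75, 22), (-7.25, -45), (-5.25, 8)]
103 -5 [(-36.75, -26), (-24.25, 24), (-14.75, -31), (-13.25, 29), (-7.25, -27), (-4.75, -11), (-3.75, 8)]
108 -8 [(-19.25, 38), (-14.25, -25), (-13.25, 29), (-7.75, -23), (-6.25, 31)]
95 -9 [(-20.75, 32), (-15.25, -26), (-13.75, 28), (-7.75, -27), (-6.25, 25)]
[626.57050668  -5.99255341 278.13295305]
```

Emit:
step_arm(deltas=[0,1,0,0,4,0,1,0,0,4,0,1,0,0,4,-0.1,1,0,0,4,0,0.5,0,0,4,0,0,0,0,4,0,0,0,0,4,0,0,0,0,4,0,0,0,0,4,0,0,0,0,4])

```text
time: 14.5
tool_pos: [550.6, -29.3, 120.9]
tcp_rot: [3.141, 0.001, 0.34]
contact_force: [-4.7, -1.6, 3.2]
grip_width: 12.3
finger_force: 31.1
```

```bash
python3 - <<'E'
from h import *
w=snap();cv2.imwrite("pics/w11.png",w[:,:,::-1])
for z,dx in((100,0),(103,-5),(108,-8),(95,-9)):print(z,dx,edges(w,z,dx,-35,15,5))
for dx in(0,-8):
    v,p=profile(w,105,dx,np.arange(-14,-2,.5));print(v.astype(int),p[1]-p[0])
E
```

```text
F [-5.1 -1.5  3.2] M [-0.62  0.65 -0.35] tcp [550.6 -29.3 120.9] w 12.3 ff 31.1
wing c [329.9 227.5] imgangle 73.1 n 4749
100 0 [(-27.25, -34), (-22.75, 36), (-10.25, -31), (-9.25, 22), (-7.25, -48), (-5.75, 9)]
103 -5 [(-32.25, -27), (-19.75, 25), (-10.25, -30), (-8.75, 26), (-7.75, -22), (-5.25, -9), (-1.75, -7), (-0.75, 5), (0.75, 8), (4.25, 6), (5.75, 8)]
108 -8 [(-14.75, 38), (-9.75, -25), (-8.75, 29), (-7.75, -17), (-6.25, 26)]
95 -9 [(-16.25, 32), (-10.75, -26), (-9.25, 28), (-7.75, -22), (-6.75, 22)]
[187 187 187 188 188 188 187 178 149 123 134 159 166 143  95  57  50  58
  66  70  70  70  71  71] [-0.92803955 -0.29956055]
[174 178 179 179 178 177 173 161 135 114 137 165 167 145 133 148 173 190
 202 211 217 219 219 219] [-0.91741943 -0.2918396 ]
```

Emit:
step_arm(deltas=[0,0.15,0,0,4,0,0.15,0,0,4,0,0.15,0,0,4,0,0.15,0,0,4,0,0.15,0,0,4,0,0.15,0,0,4,0,0,0,0,4,0,0,0,0,4,0,0,0,0,4,0,0,0,0,4])

```text
time: 15.8
tool_pos: [550.6, -28.5, 120.9]
tcp_rot: [3.141, 0.001, 0.34]
contact_force: [-6.5, -1.5, 3.1]
grip_width: 12.2
finger_force: 31.1
```

```bash
cat > s.py <<'E'
from h import *
import sys
F=[]
w=snap()
for i in range(3):
    F.append(get_obs()["contact_force"])
for dx in(0,-8):
    v,p=profile(w,105,dx,np.arange(-14,-2,.5));print(v.astype(int))
print(edges(w,100,0,-35,15,5))
cv2.imwrite(f"pics/s_{get_obs()['time']:.1f}.png",w[:,:,::-1])
E
python3 s.py
```

```text
F [-4.3 -1.5  2.8] M [-0.62  0.64 -0.43] tcp [550.6 -28.4 120.9] w 12.1 ff 31.1
wing c [329.9 227.7] imgangle 73.0 n 4728
[186 186 187 187 187 187 188 188 184 168 137 119 136 138  96  57  52  60
  67  70  70  70  71  71]
[149 170 178 180 180 180 178 176 169 151 125 117 136 142 133 149 175 191
 202 211 217 219 219 219]
[(-26.25, -38), (-22.25, 37), (-9.25, -25), (-7.25, -50), (-5.75, 8)]
```

Emit:
step_arm(deltas=[0,0.1,0,0,4,0,0.1,0,0,4,0,0.1,0,0,4,0,0.1,0,0,4,0,0.1,0,0,4,0,0.1,0,0,4,0,0,0,0,4,0,0,0,0,4,0,0,0,0,4,0,0,0,0,4])

```text
time: 17.1
tool_pos: [550.6, -27.8, 120.9]
tcp_rot: [3.141, 0.001, 0.34]
contact_force: [-5.4, -0.6, 2.9]
grip_width: 12.5
finger_force: 31.1
```

```bash
python3 s.py
```

```text
F [-6.2 -1.   2.5] M [-0.66  0.62 -0.43] tcp [550.6 -27.9 120.9] w 12.2 ff 31.1
wing c [329.9 227.7] imgangle 73.0 n 4731
[185 185 186 187 187 187 187 188 188 185 174 142 112  99  75  53  52  60
  67  70  70  71  71  70]
[105 142 166 175 178 179 180 178 175 170 155 127 103 102 118 148 176 191
 202 210 216 219 219 219]
[(-25.75, -35), (-21.25, 36), (-8.75, -31), (-7.25, -31), (-5.75, 8)]
```

Emit:
step_arm(deltas=[0,0.1,0,0,4,0,0.1,0,0,4,0,0.1,0,0,4,0,0.1,0,0,4,0,0.1,0,0,4,0,0,0,0,4,0,0,0,0,4,0,0,0,0,4,0,0,0,0,4,0,0,0,0,4])

```text
time: 18.4
tool_pos: [550.6, -27.4, 120.9]
tcp_rot: [3.141, 0.001, 0.34]
contact_force: [-5.4, -2.0, 2.1]
grip_width: 12.6
finger_force: 31.1
```

```bash
python3 s.py
```

```text
F [-4.9 -1.4  2.3] M [-0.63  0.67 -0.47] tcp [550.6 -27.3 120.9] w 12.0 ff 31.1
wing c [329.9 227.7] imgangle 73.0 n 4723
[185 185 185 186 186 186 187 187 187 187 185 173 139  93  61  48  51  60
  67  70  71  71  71  70]
[ 75 106 143 167 176 179 179 179 178 176 171 156 127 101 111 148 175 191
 201 210 216 218 219 219]
[(-25.25, -36), (-20.75, 36), (-7.75, -42), (-5.75, 8)]
```

Emit:
step_arm(deltas=[0,0.1,0,0,4,0,0.1,0,0,4,0,0.1,0,0,4,0,0.1,0,0,4,0,0,0,0,4,0,0,0,0,4,0,0,0,0,4,0,0,0,0,4,0,0,0,0,4,0,0,0,0,4])

```text
time: 19.7
tool_pos: [550.6, -27.0, 120.9]
tcp_rot: [3.141, 0.001, 0.34]
contact_force: [-4.9, -2.3, 2.7]
grip_width: 12.1
finger_force: 31.1
```

```bash
python3 s.py
```

```text
F [-5.2 -1.4  2.5] M [-0.73  0.6  -0.46] tcp [550.6 -27.  120.9] w 12.2 ff 31.1
wing c [330.  227.7] imgangle 73.0 n 4724
[187 186 185 186 186 186 186 186 187 187 187 183 163 120  73  49  52  61
  68  70  70  71  70  70]
[ 63  82 115 151 171 177 179 180 179 177 175 167 148 124 120 147 175 191
 201 211 216 218 218 218]
[(-24.75, -37), (-20.75, 40), (-7.75, -47), (-5.75, 8)]
```

Emit:
step_arm(deltas=[0,0.1,0,0,4,0,0.1,0,0,4,0,0.1,0,0,4,0,0.1,0,0,4,0,0.1,0,0,4,0,0.1,0,0,4,0,0.1,0,0,4,0,0.1,0,0,4,0,0,0,0,4,0,0,0,0,4])

```text
time: 21.0
tool_pos: [550.6, -26.8, 121.0]
tcp_rot: [3.14, 0.002, 0.34]
contact_force: [-5.3, -4.0, 3.3]
grip_width: 12.5
finger_force: 31.2
```

```bash
python3 s.py
```

```text
F [-5.4 -4.3  2.5] M [-1.08  0.7  -0.54] tcp [550.6 -26.8 120.9] w 12.2 ff 31.2
wing c [330.3 228. ] imgangle 72.8 n 4717
[187 186 185 186 186 186 186 187 187 188 187 184 168 124  72  50  53  61
  68  71  71  71  71  71]
[ 62  76 107 148 172 177 179 179 179 177 175 168 151 125 120 149 177 191
 202 211 216 218 219 219]
[(-24.75, -35), (-20.25, 36), (-7.75, -49), (-5.75, 8)]
```

The collar has touched: Fy went from -1.5 to about -4 N, and the carriage edge is unchanged. Now twisting clockwise about the hub in small steps.

Emit:
step_arm(deltas=[-0.2,1.2,0,-3,4,-0.2,1.2,0,-3,4,-0.2,1.2,0,-3,4,-0.2,1.2,0,-3,4,0,0,0,0,4,0,0,0,0,4,0,0,0,0,4,0,0,0,0,4,0,0,0,0,4,0,0,0,0,4])

```text
time: 22.3
tool_pos: [550.7, -23.3, 121.0]
tcp_rot: [3.137, -0.0, 0.131]
contact_force: [-1.6, -9.6, -0.6]
grip_width: 11.3
finger_force: 29.6
```

```bash
python3 s.py
```

```text
F [ -3.1 -10.1   0.8] M [-1.63  0.31 -0.14] tcp [550.8 -23.3 121. ] w 11.2 ff 29.6
wing c [322.3 227.8] imgangle 83.4 n 4640
[190 189 187 186 185 185 185 186 186 187 186 186 187 186 177 149 100  56
  46  54  63  69  70  71]
[ 62  62  63  73 100 137 165 175 178 179 178 177 176 172 162 142 139 162
 183 196 205 213 217 218]
[(-23.25, -34), (-18.75, 39), (-5.75, -47), (-4.25, 8)]
```

```bash
ls pics; python3 - <<'E'
from h import *
from scipy.spatial.transform import Rotation as Ro
import glob
K,R,t=cam("wrist");o=get_obs();C=-R.T@t
Rt=Ro.from_euler("xyz",o["tcp_rot"]).as_matrix();p=Rt.T@(C-o["tool_pos"]);Rc=R@Rt
def camat(pos,rot):
    A=Ro.from_euler("xyz",rot).as_matrix();Rn=Rc@A.T;Cn=np.array(pos)+A@p;return K,Rn,-Rn@Cn
S={"s_21.0":((550.6,-26.8,120.95),(3.1405,.0015,.340)),"s_22.4":(o["tool_pos"],o["tcp_rot"])}
for k,(a,b) in S.items():
    f=glob.glob(f"pics/{k[:4]}*.png")[0];im=cv2.imread(f);c=camat(a,b)
    g=cv2.cvtColor(im,cv2.COLOR_BGR2GRAY);m=(g>150).astype(np.uint8);m[330:]=0
    n,l,st,ce=cv2.connectedComponentsWithStats(m)
    for i in range(1,n):
        if 60<st[i,4]<60000:
            print(k,st[i],"z29",plane(c,ce[i],29).round(1),"z15",plane(c,ce[i],15).round(1))
E
```

```text
c1.png
c2.png
s_15.8.png
s_17.1.png
s_18.4.png
s_19.8.png
s_21.1.png
s_22.4.png
scene0.png
top0.png
w1.png
w10.png
w11.png
w2.png
w3.png
w4.png
w5.png
w6.png
w7.png
w8.png
w9.png
w9c.png
s_21.0 [ 123    0  227   81 5043] z29 [639.4  60.3  29. ] z15 [640.1  63.6  15. ]
s_21.0 [ 179    0  114   30 2366] z29 [658.6  68.   29. ] z15 [660.4  71.7  15. ]
s_21.0 [  5  24  84  29 258] z29 [601.7 178.6  29. ] z15 [600.3 188.6  15. ]
s_21.0 [   0   30  313  144 8618] z29 [580.1 107.   29. ] z15 [577.5 113.   15. ]
s_21.0 [ 428   51  103   85 4184] z29 [ 665.4 -106.8   29. ] z15 [ 667.6 -112.9   15. ]
s_21.0 [    0    76   322   215 37345] z29 [504.2 112.6  29. ] z15 [497.3 118.9  15. ]
s_21.0 [ 310  106   42   68 1309] z29 [604.1 -19.2  29. ] z15 [602.9 -20.3  15. ]
s_21.0 [ 348  115  279  134 9086] z29 [ 600.7 -138.3   29. ] z15 [ 599.2 -146.2   15. ]
s_21.0 [ 353  207  224   84 8349] z29 [ 547.6 -151.6   29. ] z15 [ 543.2 -160.2   15. ]
s_21.0 [478 226  12  11  95] z29 [ 573.5 -159.8   29. ] z15 [ 570.6 -168.8   15. ]
s_21.0 [277 235  19  13 126] z29 [512.6 -12.4  29. ] z15 [506.2 -13.2  15.
[... 697 characters left out ...]
12.   29. ] z15 [601.2 -12.   15. ]
s_22.4 [ 330  109  310   85 9974] z29 [ 599.1 -134.7   29. ] z15 [ 597.4 -141.6   15. ]
s_22.4 [    0   143   308   148 27608] z29 [516.3 118.1  29. ] z15 [509.9 125.4  15. ]
s_22.4 [490 193  12  11  99] z29 [ 573.7 -160.4   29. ] z15 [ 570.6 -168.8   15. ]
s_22.4 [  343   198   297    93 18002] z29 [ 537.1 -166.8   29. ] z15 [ 531.9 -175.5   15. ]
s_22.4 [ 95 322  19   8 123] z29 [416.3 146.   29. ] z15 [404.3 154.9  15. ]
s_22.4 [117 322  51   8 383] z29 [420.6 112.9  29. ] z15 [408.9 119.9  15. ]
s_22.4 [305 322  24   8 188] z29 [439.9 -37.9  29. ] z15 [429.2 -39.4  15. ]
s_22.4 [465 322  96   8 760] z29 [ 461.6 -208.5   29. ] z15 [ 452.1 -219.5   15. ]
```

```bash
python3 - <<'E'
from h import *
from scipy.spatial.transform import Rotation as Ro
K,R,t=cam("wrist");o=get_obs();C=-R.T@t
Rt=Ro.from_euler("xyz",o["tcp_rot"]).as_matrix();p=Rt.T@(C-o["tool_pos"]);Rc=R@Rt
def camat(pos,rot):
    A=Ro.from_euler("xyz",rot).as_matrix();Rn=Rc@A.T;Cn=np.array(pos)+A@p;return K,Rn,-Rn@Cn
r=(3.1405,.0015,.340)
S={"w9":((550.9,-39.8,120.9),r),"w10":((550.8,-33.8,120.9),r),"w11":((550.6,-29.3,120.9),r),"s_21.1":((550.6,-26.8,120.95),r),"s_22.4":(o["tool_pos"],o["tcp_rot"])}
for k,(a,b) in S.items():
    c=camat(a,b);g=cv2.cvtColor(cv2.imread(f"pics/{k}.png"),cv2.COLOR_BGR2GRAY).astype(np.float32)
    print(k,"C",(-c[1].T@c[2]).round(1))
    for z,dx in((110,-15),(110,-12),(110,-10),(118,10),(118,20),(118,30)):
        ys=np.arange(-20,3,.25);q=np.array([proj(c,(shaftx(y)+dx,y,z)) for y in ys],np.float32)
        v=cv2.remap(g,q[None,:,0],q[None,:,1],1)[0]
        print("  ",z,dx,v[::4].astype(int))
E
```

```text
w9 C [626.6 -12.1 278.1]
   110 -15 [ 94  58  47  47  47  48  49  48  47  49  47  49  50 122 189 211 222 223
 222 222 222 222 222]
   110 -12 [ 93  68  47  48  46  46  47  47  48  48  47  48  61 123 182 205 220 220
 220 220 220 220 220]
   110 -10 [ 98  75  46  46  46  46  46  47  47  46  47  47  61 117 181 205 222 223
 222 223 223 222 222]
   118 10 [163 105 155 155 156 156 156 156 156 156 155 155 141  56  39  61  68  67
  66  65  66  65  63]
   118 20 [151 110  68  32  31  31  32  32  30  31  31  32  31  50  31  51  62  61
  62  61  60  60  60]
   118 30 [24 24 26 25 25 25 26 25 26 28 26 26 28 28 27 41 57 56 56 56 57 56 56]
w10 C [626.5  -6.1 278.1]
   110 -15 [ 82  92 151 155 152 146  97  59  44  47  49  47  50 122 192 212 221 221
 222 222 221 222 221]
   110 -12 [ 79  62 145 166 168 161  96  69  47  47  47  47  47 118 186 205 218 219
 219 219 219 219 218]
   110 -10 [ 59  59 153 174 171 163  98  74  46  46  46  46  50 115 183 207 221 222
 222 221 221 221 221]
   118 10 [180 181 183 185 185 182 163 101 155 155 155 156 156 105  40  61  67  68
  66  66  66  66  64]
   118 20 [152 15
[... 1379 characters left out ...]
4 26 26 24 27 24 27 28 27 28 27 27 27 38 55 55 56 55 55 56 55]
s_22.4 C [630.2 -11.5 278.3]
   110 -15 [ 79  79  78  75  73  70  69  81  81  87 143 150 147 113 160 197 216 220
 220 220 220 220 220]
   110 -12 [ 79  78  77  75  72  68  69  81  80  78 151 165 166 142 148 191 209 217
 217 216 217 217 217]
   110 -10 [ 79  77  76  75  72  68  74  75  61  64 171 169 168 147 150 190 210 219
 220 219 220 220 219]
   118 10 [ 81  81 112 180 185 184 180 179 180 180 184 183 182 173  56  46  64  66
  66  64  65  64  63]
   118 20 [ 66  67  66 135 150 149 149 150 151 151 150 147 147 145  59  37  59  60
  61  60  60  59  60]
   118 30 [25 26 27 28 26 27 29 28 29 29 29 28 30 30 30 30 52 57 56 56 56 56 56]
```

The carriage may have crept 0.3-0.5 mm because the twist was mostly lost as slack in the pads. I'll back the push off and build the couple with turn only.

Emit:
step_arm(deltas=[0,-1,0,0,4,0,-0.6,0,0,4,0,0,0,-2,4,0,0,0,-2,4,0,0,0,-2,4,0,0,0,0,4,0,0,0,0,4,0,0,0,0,4,0,0,0,0,4,0,0,0,0,4])

```text
time: 23.6
tool_pos: [551.0, -22.2, 120.9]
tcp_rot: [3.141, -0.001, 0.028]
contact_force: [3.1, -5.3, -1.8]
grip_width: 10.9
finger_force: 30.0
```

```bash
cat > s.py <<'E'
from h import *
w=snap();c=cam("wrist");g=cv2.cvtColor(w,cv2.COLOR_RGB2GRAY).astype(np.float32)
def cross(z,dx,y0,y1,lv):
    ys=np.arange(y0,y1,.1);q=np.array([proj(c,(shaftx(y)+dx,y,z)) for y in ys],np.float32)
    v=cv2.remap(g,q[None,:,0],q[None,:,1],1)[0];i=np.nonzero((v[:-1]<lv)!=(v[1:]<lv))[0];return ys[i].round(1)
print("carriage",cross(110,-15,-7,0,200),cross(110,-12,-7,0,195),cross(118,30,-8,0,42),"collar",cross(110,-15,-14,-6,115),cross(110,-10,-14,-6,115))
m=red(w);m[330:]=0
# wing angle in stage: rear tip of wing bar & hub from rows
cv2.imwrite(f"pics/s_{get_obs()['time']:.1f}.png",w[:,:,::-1])
E
python3 s.py
```

```text
F [ 3.4 -3.7 -2.5] M [-0.56 -0.65  0.12] tcp [551.  -22.2 120.9] w 10.9 ff 30.0
wing c [317.2 228. ] imgangle 89.2 n 4595
carriage [-5.1] [-5.1] [-4.6] collar [-10.4  -7.1  -6.9] [-10.6]
```

Emit:
step_arm(deltas=[0,0.3,0,-3,4,0,0.3,0,-3,4,0,0.3,0,-3,4,0,0.3,0,-3,4,0,0,0,0,4,0,0,0,0,4,0,0,0,0,4,0,0,0,0,4,0,0,0,0,4,0,0,0,0,4])

```text
time: 24.9
tool_pos: [549.8, -19.0, 120.8]
tcp_rot: [-3.14, -0.0, -0.177]
contact_force: [-10.3, 5.5, -1.2]
grip_width: 11.7
finger_force: 29.7
```

```bash
python3 s.py
```

```text
F [-10.6   5.4  -1.7] M [ 0.19 -3.09  1.97] tcp [549.8 -19.  120.8] w 11.4 ff 29.7
wing c [309.9 225.6] imgangle -82.1 n 4767
carriage [-4.8] [-4.7] [-4.6] collar [-9.8 -7.5 -7.1] [-10.3]
```

Mz of 2 N·m and Fx of -10 N mean the hand's +y end has touched something near the bridge. I'll open and back off, then finish by pushing the wing tip from the front.

```bash
cat > ang.py <<'E'
from h import *
# wing angle from the rear tip: solve phi so that rear bar end projects to the red mask's far tip
def phi(w,yc):
    c=cam("wrist");m=red(w);m[330:]=0
    sx,sz=np.array([np.cos(.0285),np.sin(.0285),0]),np.array([0,0,1.]);sy=np.array([-np.sin(.0285),np.cos(.0285),0])
    a=np.radians(28);ax=-np.sin(a)*sx+np.cos(a)*sz;bx=np.cos(a)*sx+np.sin(a)*sz
    S=np.array([shaftx(yc),yc,90.]);H=S+66*ax
    K,R,t=c;Ct=-R.T@t
    v,u=np.nonzero(m);P=[]
    # cast red pixels to the wing's top plane (11 above the wing centre), stage axes in that plane
    H2=H+11*ax
    for a_,b_ in zip(u,v):
        o,d=ray(c,(a_,b_));X=o+d*(((H2-o)@ax)/(d@ax));P.append(((X-H2)@bx,(X-H2)@sy))
    P=np.array(P);r=P[(P[:,0]**2+P[:,1]**2>18**2)&(P[:,0]**2+P[:,1]**2<38**2)&(P[:,0]>0)]
    f=P[(P[:,0]**2+P[:,1]**2>18**2)&(P[:,0]**2+P[:,1]**2<38**2)&(P[:,0]<-5)]
    g=lambda q:np.degrees(np.arctan2(q[:,1].mean(),q[:,0].mean())).round(1) if len(q) else None
    print("phi rear",g(r),len(r),"front",g(-f) if len(f) else None,len(f),"rmax",np.hypot(*r.T).max().round(1) if len(r) else None)
if __name__=="__main__":
    w=capture("wrist");phi(w,-21.0)
E
python3 ang.py
```

```text
phi rear -4.3 1603 front -8.3 245 rmax 38.0
```

Emit:
step_arm(deltas=[0,0,0,3,4,0,0,0,3,10,0,0,0,3,40,-2,0,0,1.5,60,-2,0,0,0,60,0,0,0,0,60,0,0,0,0,60,0,0,0,0,60,0,0,0,0,60,0,0,0,0,60])

```text
time: 26.25
tool_pos: [546.4, -20.9, 120.7]
tcp_rot: [3.142, 0.0, 0.002]
contact_force: [0.6, -0.2, 0.4]
grip_width: 59.7
finger_force: 0.0
```

```bash
python3 ang.py; python3 s.py
```

```text
phi rear -2.4 1436 front -8.3 281 rmax 38.0
F [ 0.6 -1.   0.7] M [0.01 0.06 0.01] tcp [546.4 -20.9 120.7] w 60.1 ff 0.0
wing c [320.8 218.2] imgangle 84.2 n 4605
carriage [-5.1] [-5.] [-4.7] collar [-10.6  -7.5  -6.7] [-10.8]
```

Released cleanly: φ is about -4° and the carriage edge is unchanged. Now the right finger pushes the wing tip clockwise from the front.

Emit:
step_arm(deltas=[-2,7,0,0,60,-2,7,0,0,60,-1.5,7,0,0,60,0,2,0,0,60,0,2,0,0,60,0,2,0,0,60,0,2,0,0,60,0,2,0,0,60,0,2,0,0,60,0,0,0,0,60])

```text
time: 27.6
tool_pos: [540.8, 10.0, 120.7]
tcp_rot: [3.138, 0.001, 0.001]
contact_force: [-1.4, -9.8, -0.3]
grip_width: 60.2
finger_force: 4.6
```

```bash
python3 ang.py; python3 s.py
```

```text
phi rear 3.3 2813 front -25.1 400 rmax 38.0
F [-1.1 -9.5  0.6] M [-1.34  0.17 -0.16] tcp [540.8  10.  120.7] w 60.2 ff 4.6
wing c [401.5 202.4] imgangle 64.6 n 6634
carriage [-4.4] [-4.4] [-3.9] collar [-11.2  -6.7  -6.3] [-10.9  -6.8]
```

Emit:
step_arm(deltas=[0.2,1.8,0,0,60,0.2,1.8,0,0,60,0.4,1.8,0,0,60,0.5,1.6,0,0,60,0.5,1.6,0,0,60,0.6,1.5,0,0,60,0.7,1.5,0,0,60,0.8,1.4,0,0,60,0.8,1.2,0,0,60,0,0,0,0,60])

```text
time: 28.95
tool_pos: [544.0, 23.0, 121.6]
tcp_rot: [3.136, 0.003, 0.001]
contact_force: [-10.5, -14.2, 10.3]
grip_width: 60.0
finger_force: 8.5
```

```bash
python3 ang.py; python3 s.py
```

```text
phi rear 4.5 4863 front -58.3 531 rmax 38.0
F [ -9.7 -14.1  10.9] M [-2.48  1.43 -0.41] tcp [544.   22.9 121.5] w 60.1 ff 8.4
wing c [434.9 213.2] imgangle 32.8 n 8605
carriage [-4.6] [-4.6] [-3.3] collar [-11.6] [-11.   -6.8]
```

Emit:
step_arm(deltas=[0.9,0.9,0,0,60,0.9,0.9,0,0,60,0.9,0.8,0,0,60,0.9,0.7,0,0,60,0.9,0.6,0,0,60,0.9,0.5,0,0,60,0.9,0.5,0,0,60,0.9,0.5,0,0,60,0,0,0,0,60,0,0,0,0,60])

```text
time: 30.3
tool_pos: [548.0, 28.4, 121.7]
tcp_rot: [3.137, 0.01, 0.0]
contact_force: [-23.0, -14.1, 19.7]
grip_width: 60.1
finger_force: 13.3
```

```bash
python3 ang.py; python3 s.py
```

```text
phi rear 8.9 5668 front -68.3 368 rmax 38.0
F [-22.8 -14.4  19.9] M [-2.74  3.23 -0.92] tcp [548.   28.4 121.7] w 59.8 ff 13.3
wing c [446.2 224.9] imgangle 20.6 n 8824
carriage [-4.8] [-4.7] [-3.] collar [-11.6] [-11.2  -6.8]
```

The wing is now past its original angle with strong resistance, so it is firmly tight. Backing off to check.

Emit:
step_arm(deltas=[-3,-3,0,0,60,-4,-4,0,0,60,-4,-4,0,0,60,-4,-10,0,0,60,-4,-15,0,0,60,-4,-15,0,0,60,0,-6,0,0,60,0,0,0,0,60,0,0,0,0,60,0,0,0,0,60])

```text
time: 31.65
tool_pos: [529.8, -24.9, 120.7]
tcp_rot: [-3.142, 0.0, 0.002]
contact_force: [-0.2, -1.1, -0.0]
grip_width: 60.1
finger_force: 0.0
```

```bash
python3 ang.py; python3 s.py; python3 - <<'E'
from h import *
w=capture("wrist");c=cam("wrist");u,v=map(int,proj(c,(shaftx(-12),-12,100)))
v0,u0=max(0,v-75),max(0,u-100)
cv2.imwrite("pics/fin.png",cv2.resize(w[v0:v0+150,u0:u0+200,::-1],None,fx=4,fy=4,interpolation=cv2.INTER_CUBIC));print(u,v,ray(c,(0,0))[0])
E
```

```text
phi rear -22.3 3955 front -65.8 462 rmax 38.0
F [-0.6  0.8  1. ] M [ 0.06 -0.01 -0.06] tcp [529.8 -25.  120.7] w 59.9 ff 0.0
wing c [314.8 183. ] imgangle 28.6 n 8074
carriage [-3.6] [-3.7] [-4.2] collar [-10.   -7.5  -6.6] [-10.3]
292 104 [610.10627102 -24.2984751  278.04897579]
```

View pics/fin.png

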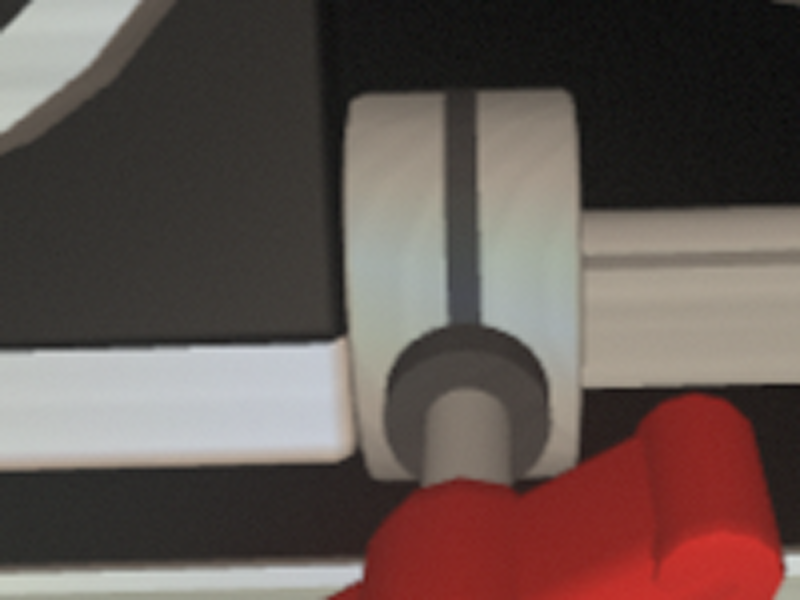

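The final view shows the collar's left rim flush against the carriage block, at about (350,400) in the crop. The wing is tight past its original angle and the hand is clear. Handing in.

```bash
python3 -c "
from plant import *
print(close_job())"
```

```text
the job is handed in; nothing more can be done
None
```

I loosened the collar, slid it up against the carriage and tightened the wing firmly past its original angle, with the hand left clear. The job is handed in at about 32 s; the carriage may have crept roughly 0.5–1 mm during tightening (my views disagree), and the hand briefly touched something, probably the bridge, at about 10 N.

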